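# Load the second tube into the carrier and lift it level

### The arm

A 7-joint arm with a two-finger parallel gripper is mounted at the origin on a cart in front of the work surface, level with it; the furniture and walls round the work are solid. World frame = base frame: x ahead of the robot, y to its left, z up, the work surface at z = 0. Lengths are in m, angles in rad, forces in N, time in s.
With the tool pointing down it reaches from about 0.425 to 0.925 m from the base axis. Payload 6.8 kg.
Tool frame: the origin (TCP) lies midway between the tips of the shut fingers; the grasp point (between the pads) lies 19 mm behind it; z points along the fingers, y is the line along which they close (so a half turn about z gives the same grasp; the last joint's range is limited). The gripper opens to 85 mm and grips with 20 to 120 N. Pads are 22 mm wide; open, the fingers measure 114 mm over their backs; the gripper's body (76 mm by 85 mm) begins 54 mm behind the grasp point. The pads swing forward as they close: fully open they stand 13 mm farther back than shut.
Start: joints at [-0.108, 0.477, 0.022, 1.555, -0.011, 1.109, -0.083], TCP at [0.675, 0, 0.231] pointing down, gripper open.
Joint ranges: [-2.96, 2.96], [-0.34, 2.1], [-1.41, 1.46], [0.24, 2.44], [-1.37, 4.51], [0.17, 1.92], [-2.96, 2.96]. Speed limits (rad/s): [2.39, 2.39, 3.14, 3.14, 3.14, 3.14, 3.14].

### API

Orientations are given as a unit quaternion [w, x, y, z].
In Python, from station import * gives the robot as it stands. The module is installed in compiled form; this text tells all that it offers.
- The arm moves only by the shell command python3 -m jog 'ROWS' [OPENING] [FORCE]. ROWS is JSON, a list of rows, each an object of numbers: "x", "y", "z": the shift along the tool's x, y, z in m; "ax", "ay", "az": the turn, a rotation vector about the tool's x, y, z in rad. In form: [{"x": .., "y": .., "z": .., "ax": .., "ay": .., "az": ..}, ...]. A call has 1 to 12 rows; each row is the pose to reach, as a shift and turn from the pose commanded when the call began, along the tool's axes at that moment; what a row does not reach only later rows make up. A row lasts 1/10 s, in which the tool goes at most 50 mm and 8.59 degrees, less where a joint would pass 70% of its speed; a pose out of reach is approached as far as the arm can. A call with a gripper value outside its range is refused whole. OPENING is the opening, from 0 (shut) to 1 (fully open), set as the call begins (- or left out, the last holds). The fingers move at their own pace and stop on an object; FORCE is the grip in N (left out, the last holds). Time passes only in rows, so rows that repeat a pose let the fingers close. It gives the time, the measured TCP pose, the force, the opening and the grip force at its end, in the units of the state.
- get_obs(): the state, without advancing time (a new reading comes with each control period).
- read_camera(name): name is "scene" or "side" or "wrist"; returns the picture (400x640x3 uint8, red, green, blue); there is no depth.
- camera_params(name): a dict with "K" (3x3 intrinsics, pixels), "origin" and "attitude" of the camera in the world. Camera axes: x right, y up, looking along -z (the intrinsics and any distortion apply to the point x, -y, -z); pixel columns grow to the right and rows downward; lengths in m; the calibration is good to about 2 mm. A picture is of the moment at which its call begins: read the wrist's pose just before it. camera_params takes no time and is no camera call; for the wrist camera it gives the pose at the moment of the call.
- hand_in(): hands the job in; it is judged then, once.
The state is a dict: "t": time; "q": joint angles; "joint_vel": joint speeds; "joint_torque": joint torques, N m; "eef_pos": TCP position; "tool_rot": TCP orientation; "contact_force": force on the tool from outside, world axes, zero at the start; "torque": the same for the moment, N m; "gripper_width": opening from 0.0 (shut) to 1.0 (fully open); "grasp_force": force on a finger pad.
Only numpy, scipy, OpenCV 4.12 (cv2) and the standard library are available. Lean on these libraries where they do the work, as an engineer would, in place of code of your own. Each camera call takes 0.05 s, during which the arm holds its last target. There are 200 camera calls.

### The job

Take the capped sample tube that stands upright in the small white square rack, lay it on its side in the empty cradle of the two-tube carrier and let go of it. Then take the carrier by its black grip bar, lift it straight up about 10 cm off the bench, level all the way and with both tubes lying in their cradles, and finish while holding it there still. Do not disturb the timer or the blue-capped bottle that stands on the bench.

Things in the scene. Friction and masses are not known exactly. Their poses are not given: they have to be found in the camera images.
- carrier: two-tube carrier, about 350 g: grey base plate 140 (its x) x 180 (its y) mm, top 9 mm above the bench. Over its middle, along x, runs a grip bar on two posts; parallel to it, at y = +70 and -70 mm, are two white cradles. Origin: centre of the underside; x points roughly away from the robot at the start. The centre of mass lies under the middle of the bar
- handle (a point): middle of the carrier's black grip bar: 84 mm long (carrier x), 14 mm thick (carrier y), 24 mm high; this point is 75 mm above the carrier's underside, the bar's top at 87 mm, free below from 63 mm down
- free_cradle (a point): empty cradle at carrier y = -70 mm: two V-saddles open upward, 8 mm thick, at carrier x = -10 and +36 mm; V mouth 28 mm wide, V bottom 41, top 55 mm above the carrier's underside. This point (carrier x = 0, 50 mm up) is where the middle of a seated tube lies; with its cap toward carrier -x, cap and 20 mm of body stick out free before the first saddle: finger room
- full_cradle (a point): the same point of the other, like cradle at carrier y = +70 mm, which holds the first tube from the start
- rack: small white square rack fixed to the bench, 74 x 74 x 44 mm, 4 x 4 open cells 16 mm wide at 18 mm pitch, walls and floor 2 mm thick. Origin: centre of the underside
- tube: the tube to load: capped sample tube, 12 g, standing alone in a cell of the rack with its foot on the rack's floor, leaning at most a few degrees. 102 mm long; body 13 mm in diameter, cap 16.5 mm in diameter over the top 17 mm. Origin: centre of the foot; z runs along the tube from foot to cap
- cap (a point): centre of that tube's cap, 93.5 mm from the foot; about 95 mm above the bench at the start
- tube_mid (a point): middle of that tube's length, 51 mm from the foot on its axis
- tube_first: the first tube, of the same shape, lying in the full cradle with its cap toward carrier -x. Origin: centre of its foot; z runs from foot to cap
- first_mid (a point): middle of the first tube's length, on its axis
- timer: white bench timer, 62 x 66 x 19 mm, lying loose at the left of the work; leave it. Origin: centre of the underside
- bottle: small clear bottle with a blue cap, 56 mm in diameter, 105 mm high, standing loose behind the work; leave it. Origin: centre of the underside

How it is judged:
On the way:
1. the tube lies in the empty cradle, let go, with the carrier standing on the bench (angle between the z axis of tube and the x axis of carrier, either way round below 0.15 rad and y of tube_mid in the frame of free_cradle between -0.006 and 0.006 m and z of tube_mid in the frame of free_cradle between -0.006 and 0.006 m and x of tube_mid in the frame of free_cradle between -0.025 and 0.025 m and contact force between each of the arm, the fingers and tube below 0.02 N and linear speed of tube below 0.03 m/s and height (world z) of carrier below 0.01 m), for 0.2 s.
At the end, for the whole second after the job is handed in: Carrier held still by the fingers, underside 6 to 20 cm up, level within 0.1 rad; both tubes lengthwise in their cradles (0.15 rad, 25 mm along, seated within 6 mm), not touched by fingers; timer and bottle moved under 3 cm (height (world z) of carrier between 0.06 and 0.2 m and angle between carrier's own z axis and vertical below 0.1 rad and linear speed of carrier below 0.03 m/s and angular speed of carrier below 0.15 rad/s and contact force between the fingers and carrier above 2 N and contact force between the fingers and tube below 0.02 N and contact force between the fingers and tube_first below 0.02 N and angle between the z axis of each of tube, tube_first and the x axis of carrier, either way round below 0.15 rad and y of tube_mid in the frame of free_cradle between -0.006 and 0.006 m and z of tube_mid in the frame of free_cradle between -0.006 and 0.006 m and x of tube_mid in the frame of free_cradle between -0.025 and 0.025 m and distance between first_mid and full_cradle below 0.028 m and distance of each of timer, bottle from where it was at the start of the episode below 0.03 m); the arm keeps its last pose, push and grip.
It fails at once if the carrier is tipped more than 15 degrees (angle between carrier's own z axis and vertical above 0.26 rad).
It fails at once if the timer is pushed away (distance of timer from where it was at the start of the episode above 0.03 m).
It fails at once if the bottle is knocked or pushed away (distance of bottle from where it was at the start of the episode above 0.03 m).
It also fails if it takes over 69 s, if anything falls off the work surface, if the arm or the gripper's body presses on something with over 40 N, if the wrist force passes 120 N, or if a joint passes its speed limit or range.

## Working session

There is one attempt and no reset: what is moved stays moved. The work goes in short steps, Python scripts to look and compute and a shell command to move; the robot and the scene stay as the last step left them, time stands still between calls to the robot, and variables do not carry over. Pictures are saved under pics/ and viewed, at most 10 in all, crops included, and the job is handed in when it is done.

```bash
mkdir -p pics
cat > h.py <<'E'
from station import *
import numpy as np, cv2
from scipy.spatial.transform import Rotation as R
def rot(a):
    a=np.array(a,float)
    return a if a.shape==(3,3) else R.from_quat(a[[1,2,3,0]]).as_matrix()
def snap(name,fn,crop=None,s=1):
    p=camera_params(name); im=read_camera(name)[:,:,::-1]
    np.savez('pics/'+fn+'.npz',K=p['K'],o=p['origin'],a=rot(p['attitude']))
    cv2.imwrite('pics/'+fn+'_full.png',im)
    if crop: im=im[crop[1]:crop[3],crop[0]:crop[2]]
    cv2.imwrite('pics/'+fn+'.png',cv2.resize(im,None,fx=s,fy=s,interpolation=cv2.INTER_CUBIC))
def ray(fn,u,v):
    d=np.load('pics/'+fn+'.npz'); c=np.linalg.inv(d['K'])@[u,v,1]
    return d['o'],d['a']@(c*[1,-1,-1])
def at(fn,u,v,z):
    o,r=ray(fn,u,v); return o+r*(z-o[2])/r[2]
def proj(fn,P):
    d=np.load('pics/'+fn+'.npz'); c=d['a'].T@(np.array(P)-d['o'])*[1,-1,-1]; c=d['K']@c; return c[:2]/c[2]
E
python3 - <<'E'
from h import *
for n in ('scene','side','wrist'):
    p=camera_params(n); print(n,{k:np.round(v,3).tolist() if not isinstance(v,str) else v for k,v in p.items()})
snap('scene','scene0',s=1.25);snap('wrist','wrist0',s=1.25);snap('side','side0',s=1.25)
o=get_obs();print({k:np.round(v,3).tolist() for k,v in o.items()})
E
```

```text
scene {'K': [[408.76, 0.0, 319.26], [0.0, 408.76, 198.637], [0.0, 0.0, 1.0]], 'origin': [0.033, 0.837, 0.521], 'attitude': [-0.261, -0.178, 0.515, 0.797]}
side {'K': [[424.038, 0.0, 325.453], [0.0, 424.038, 198.369], [0.0, 0.0, 1.0]], 'origin': [0.363, 0.945, 0.559], 'attitude': [-0.123, -0.07, 0.51, 0.848]}
wrist {'K': [[353.282, 0.0, 317.738], [0.0, 353.282, 199.678], [0.0, 0.0, 1.0]], 'origin': [0.675, 0.078, 0.374], 'attitude': [0.988, -0.154, 0.0, 0.0]}
{'t': 0.15, 'q': [-0.108, 0.478, 0.022, 1.556, -0.011, 1.109, -0.083], 'joint_vel': [-0.0, -0.003, 0.001, -0.004, 0.001, 0.001, 0.0], 'joint_torque': [0.002, -59.692, 1.609, -28.149, 0.013, 0.007, 0.0], 'eef_pos': [0.675, 0.0, 0.231], 'tool_rot': [-0.0, 0.707, 0.707, -0.001], 'contact_force': [-0.905, 0.812, 0.814], 'torque': [-0.038, 0.015, 0.041], 'grasp_force': 0.0, 'gripper_width': 0.999}
```

View pics/scene0.png

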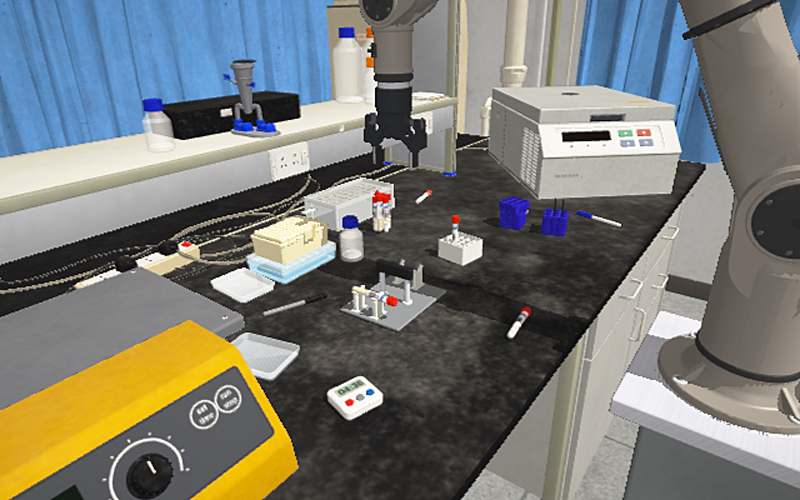

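View pics/wrist0.png

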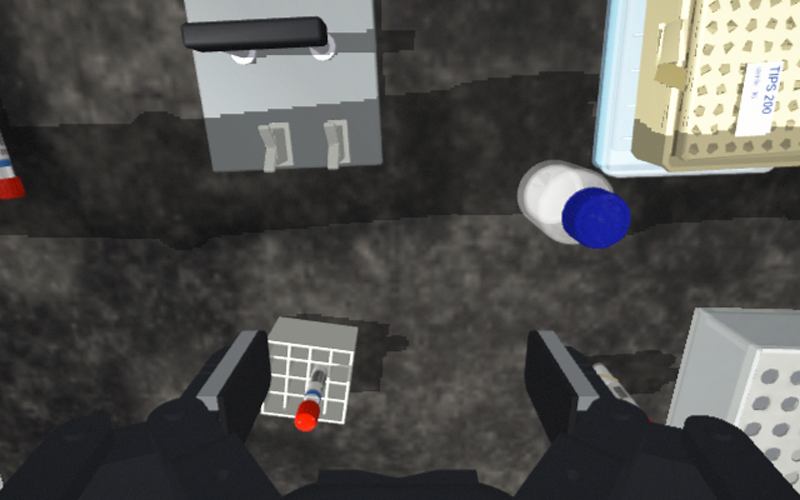

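View pics/side0.png

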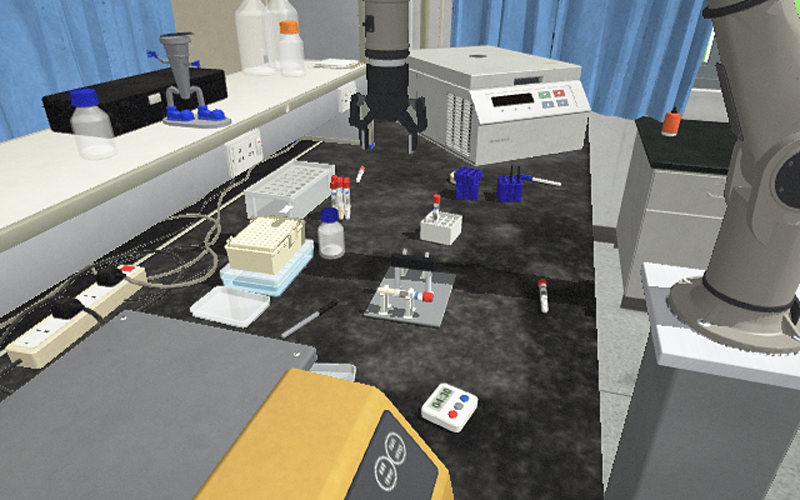

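Run:
```python
from h import *
np.set_printoptions(precision=4,suppress=True)
f=lambda u,v,z:at('wrist0',u/1.25,v/1.25,z)
for n,u,v,z in [('cap',307,415,.097),('foot-ish',320,372,.045),('r1',273,343,.044),('r2',356,352,.044),('r3',345,423,.044),('r4',262,413,.044),
 ('barL',184,24,.087),('barR',322,17,.087),('barLb',184,48,.063),('barRb',325,43,.063),('sadL',263,127,.055),('sadLr',287,125,.055),('sadR',327,124,.055),('sadRr',345,121,.055),('plate-x-y',214,171,.009),('plate+x-y',382,163,.009),('bottle cap',597,217,.105)]:
    print(n,f(u,v,z))
s=lambda u,v,z:at('scene0',u/1.25,v/1.25,z)
print('scene cap',s(456,220,.1),'plate',[s(u,v,.009) for u,v in [(341,306),(397,331),(446,293)]])
s=lambda u,v,z:at('side0',u/1.25,v/1.25,z)
print('side plate',[s(u,v,.009) for u,v in [(364,318),(441,325),(455,270)]], 'cap',s(436,200,.1),'tim',s(450,405,.019))
```

```text
cap [ 0.6073 -0.1398  0.097 ]
foot-ish [ 0.6084 -0.1368  0.045 ]
r1 [ 0.5702 -0.1094  0.044 ]
r2 [ 0.6397 -0.1179  0.044 ]
r3 [ 0.6278 -0.19    0.044 ]
r4 [ 0.5545 -0.1795  0.044 ]
barL [0.5496 0.1254 0.087 ]
barR [0.6307 0.1291 0.087 ]
barLb [0.5371 0.1154 0.063 ]
barRb [0.6281 0.1184 0.063 ]
sadL [0.5811 0.066  0.055 ]
sadLr [0.5979 0.0674 0.055 ]
sadR [0.6258 0.068  0.055 ]
sadRr [0.6383 0.07   0.055 ]
plate-x-y [0.5242 0.0294 0.009 ]
plate+x-y [0.6621 0.036  0.009 ]
bottle cap [0.7991 0.0139 0.105 ]
scene cap [ 0.5941 -0.1221  0.1   ] plate [array([0.6546, 0.2096, 0.009 ]), array([0.5111, 0.2162, 0.009 ]), array([0.5142, 0.0448, 0.009 ])]
side plate [array([0.6471, 0.2269, 0.009 ]), array([0.5121, 0.2076, 0.009 ]), array([0.5271, 0.015 , 0.009 ])] cap [ 0.6028 -0.1211  0.1   ] tim [0.4553 0.3996 0.019 ]
```

```bash
python3 - <<'E'
from h import *
np.set_printoptions(precision=3,suppress=True)
s=lambda u,v,z:at('side0',u/1.25,v/1.25,z)
for n,u,v in [('blue1',468,199),('blue2',510,202),('pen',560,185),('centL',480,163),('centR',587,145)]: print(n,s(u,v,0))
s=lambda u,v,z:at('scene0',u/1.25,v/1.25,z)
for n,u,v in [('blue1',512,228),('blue2',555,235),('centL',540,197),('centR',675,190)]: print(n,s(u,v,0))
E
python3 -m jog '[{"ay":0.15,"z":-0.02},{"ay":0.3,"z":-0.04},{"ay":0.45,"z":-0.05},{"ay":0.6,"z":-0.05},{"ay":0.75,"z":-0.05},{"ay":0.9,"z":-0.05},{"ay":1.05,"z":-0.05},{"ay":1.15,"z":-0.05},{"ay":1.15,"z":-0.05},{"ay":1.15,"z":-0.05}]'
python3 -c "
from h import *
o=get_obs();print(np.round(o['q'],3),np.round(rot(o['tool_rot']),3),o['eef_pos'])"
```

```text
blue1 [ 0.573 -0.386  0.   ]
blue2 [ 0.461 -0.399  0.   ]
pen [ 0.336 -0.57   0.   ]
centL [ 0.591 -0.694  0.   ]
centR [ 0.257 -1.004  0.   ]
blue1 [ 0.57  -0.384  0.   ]
blue2 [ 0.456 -0.403  0.   ]
centL [ 0.614 -0.682  0.   ]
centR [ 0.28  -1.001  0.   ]
[-0.108  0.478  0.022  1.556 -0.011  1.109 -0.083] [[-0.     1.    -0.001]
 [ 1.     0.    -0.   ]
 [-0.    -0.001 -1.   ]] [6.74546857e-01 1.80804684e-05 2.30517738e-01]validation failed for argument at $[0]...
```

```bash
python3 -m jog '[{"x":0,"y":0,"z":-0.02,"ax":0,"ay":0.15,"az":0},{"x":0,"y":0,"z":-0.04,"ax":0,"ay":0.3,"az":0},{"x":0,"y":0,"z":-0.05,"ax":0,"ay":0.45,"az":0},{"x":0,"y":0,"z":-0.05,"ax":0,"ay":0.6,"az":0},{"x":0,"y":0,"z":-0.05,"ax":0,"ay":0.75,"az":0},{"x":0,"y":0,"z":-0.05,"ax":0,"ay":0.9,"az":0},{"x":0,"y":0,"z":-0.05,"ax":0,"ay":1.05,"az":0},{"x":0,"y":0,"z":-0.05,"ax":0,"ay":1.15,"az":0},{"x":0,"y":0,"z":-0.05,"ax":0,"ay":1.15,"az":0}]'
python3 -c "
from h import *
o=get_obs();print(np.round(o['q'],3),np.round(rot(o['tool_rot']),3),o['eef_pos'])"
```

```text
t: 1.05
eef_pos: [0.6739, -0.0032, 0.2765]
tool_rot: [-0.387, 0.596, 0.59, 0.384]
contact_force: [0.2, -0.2, -0.6]
gripper_width: 1.001
grasp_force: 0.0
[ 0.519  0.74  -0.287  1.478 -0.899  1.461  0.615] [[ 0.009  1.     0.001]
 [ 0.407 -0.005  0.914]
 [ 0.914 -0.008 -0.407]] [ 0.67388302 -0.00317085  0.27647389]
```

Run:
```python
from h import *
np.set_printoptions(precision=4,suppress=True)
def tri(obs):
    A=np.zeros((3,3));b=np.zeros(3)
    for f,u,v in obs:
        o,r=ray(f,u/1.25,v/1.25); r=r/np.linalg.norm(r);M=np.eye(3)-np.outer(r,r);A+=M;b+=M@o
    X=np.linalg.solve(A,b);print(X,[(proj(f,X)*1.25-[u,v]) for f,u,v in obs]);return X
X=tri([('scene0',456,220),('side0',436,200),('wrist0',307,416)])
o=get_obs();T=rot(o['tool_rot']);a=T[:,2]
hov=X-a*.05+[0,0,.05]
print('world',hov-o['eef_pos'],'tool',T.T@(hov-o['eef_pos']))
```

```text
[ 0.607  -0.1445  0.0906] [array([ 0.0928, -0.1429]), array([ 0.4872, -0.2057]), array([ 1.6352, -1.3748])]
world [-0.067  -0.187  -0.1155] tool [-0.1822 -0.0652 -0.1239]
```

```bash
python3 -m jog '[{"x":-0.035,"y":-0.012,"z":-0.024,"ax":0,"ay":0,"az":0},{"x":-0.07,"y":-0.025,"z":-0.048,"ax":0,"ay":0,"az":0},{"x":-0.105,"y":-0.038,"z":-0.072,"ax":0,"ay":0,"az":0},{"x":-0.14,"y":-0.05,"z":-0.098,"ax":0,"ay":0,"az":0},{"x":-0.182,"y":-0.065,"z":-0.124,"ax":0,"ay":0,"az":0},{"x":-0.182,"y":-0.065,"z":-0.124,"ax":0,"ay":0,"az":0},{"x":-0.182,"y":-0.065,"z":-0.124,"ax":0,"ay":0,"az":0}]'
python3 - <<'E'
from h import *
o=get_obs();print(np.round(o['q'],3),np.round(rot(o['tool_rot']),3))
snap('wrist','wrist1',(160,80,480,320),2.5)
snap('side','side1',(280,80,480,230),4)
E
```

```text
t: 1.75
eef_pos: [0.6102, -0.1882, 0.1657]
tool_rot: [-0.384, 0.594, 0.593, 0.384]
contact_force: [1.1, 0.6, 1.0]
gripper_width: 1.001
grasp_force: 0.0
[ 0.71   0.92  -0.196  1.386 -0.755  1.603  0.824] [[ 0.001  1.     0.001]
 [ 0.411 -0.001  0.912]
 [ 0.912 -0.001 -0.411]]
```

View pics/wrist1.png

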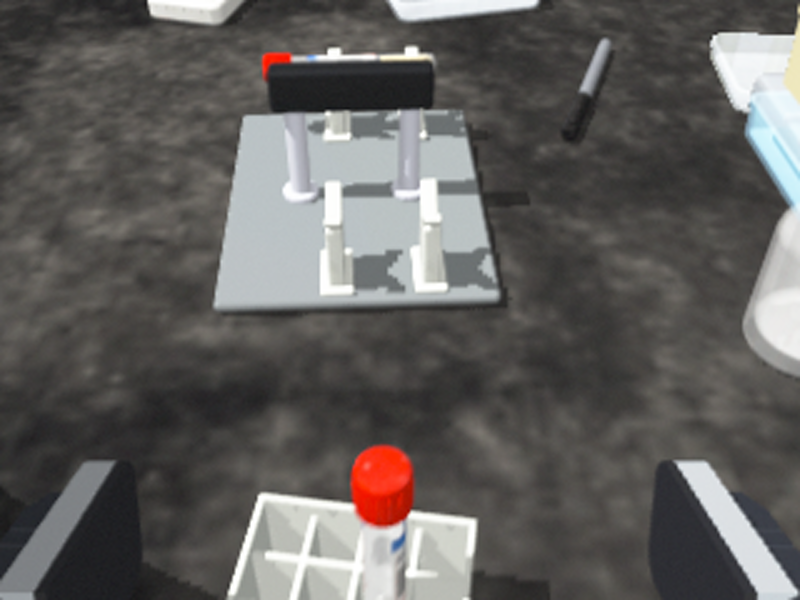

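Run:
```python
from h import *
np.set_printoptions(precision=4,suppress=True)
px=lambda u,v:(160+u/2.5,80+v/2.5)
A=np.zeros((3,3));b=np.zeros(3)
obs=[('scene0',456/1.25,220/1.25),('side0',436/1.25,200/1.25),('wrist0',307/1.25,416/1.25),('wrist1',*px(382,487))]
for w,(f,u,v) in zip((1,1,1,3),obs):
    o,r=ray(f,u,v); r=r/np.linalg.norm(r);M=np.eye(3)-np.outer(r,r);A+=w*M;b+=w*M@o
X=np.linalg.solve(A,b);print(X,[proj(f,X)-[u,v] for f,u,v in obs])
print('z95',at('wrist1',*px(382,487),.095))
C=np.array([at('wrist1',*px(u,v),.009) for u,v in [(217,303),(498,295),(244,113),(466,112)]]);print(C)
P0=np.array([[-70,-90],[70,-90],[-70,90],[70,90]])/1000
th=np.arctan2(*((C[1]-C[0]+C[3]-C[2])[[1,0]])); th2=np.arctan2(*((C[2]-C[0]+C[3]-C[1])[[0,1]]))
print('centre',C.mean(0),th,-th2)
print('bartop',[at('wrist1',*px(u,v),.087) for u,v in [(270,66),(433,63)]])
print('sad',[at('wrist1',*px(u,v),.055) for u,v in [(333,184),(429,180)]])
o=get_obs();T=rot(o['tool_rot']);a=T[:,2]
X[2]=.095
print('tool move',T.T@(X+.019*a-o['eef_pos']))
```

```text
[ 0.6066 -0.1397  0.0937] [array([-0.6039, -0.6064]), array([ 0.1805, -0.5428]), array([-0.0646, -3.1303]), array([-0.6397,  1.1574])]
z95 [ 0.607  -0.1397  0.095 ]
[[0.5248 0.0306 0.009 ]
 [0.6612 0.0363 0.009 ]
 [0.5152 0.2102 0.009 ]
 [0.6563 0.2114 0.009 ]]
centre [0.5894 0.1221 0.009 ] 0.024983169873855772 0.04084836726525355
bartop [array([0.5483, 0.1213, 0.087 ]), array([0.6301, 0.1245, 0.087 ])]
sad [array([0.5813, 0.0644, 0.055 ]), array([0.6272, 0.0677, 0.055 ])]
tool move [-0.0474 -0.0047  0.0905]
```

```bash
python3 -m jog '[{"x":0,"y":-0.003,"z":0.03,"ax":0,"ay":0,"az":0},{"x":0,"y":-0.003,"z":0.06,"ax":0,"ay":0,"az":0},{"x":0,"y":-0.003,"z":0.09,"ax":0,"ay":0,"az":0},{"x":-0.015,"y":-0.003,"z":0.09,"ax":0,"ay":0,"az":0},{"x":-0.03,"y":-0.003,"z":0.09,"ax":0,"ay":0,"az":0},{"x":-0.047,"y":-0.003,"z":0.09,"ax":0,"ay":0,"az":0},{"x":-0.047,"y":-0.003,"z":0.09,"ax":0,"ay":0,"az":0},{"x":-0.047,"y":-0.003,"z":0.09,"ax":0,"ay":0,"az":0}]' 0.6 30
python3 - <<'E'
from h import *
o=get_obs();print(o['eef_pos'])
snap('wrist','wrist2',(160,160,480,400),2.5)
E
```

```text
t: 2.65
eef_pos: [0.6071, -0.1255, 0.0857]
tool_rot: [-0.384, 0.594, 0.593, 0.385]
contact_force: [-1.3, 0.1, 0.6]
gripper_width: 0.604
grasp_force: 0.0
[ 0.60705919 -0.12552726  0.08574804]
```

View pics/wrist2.png

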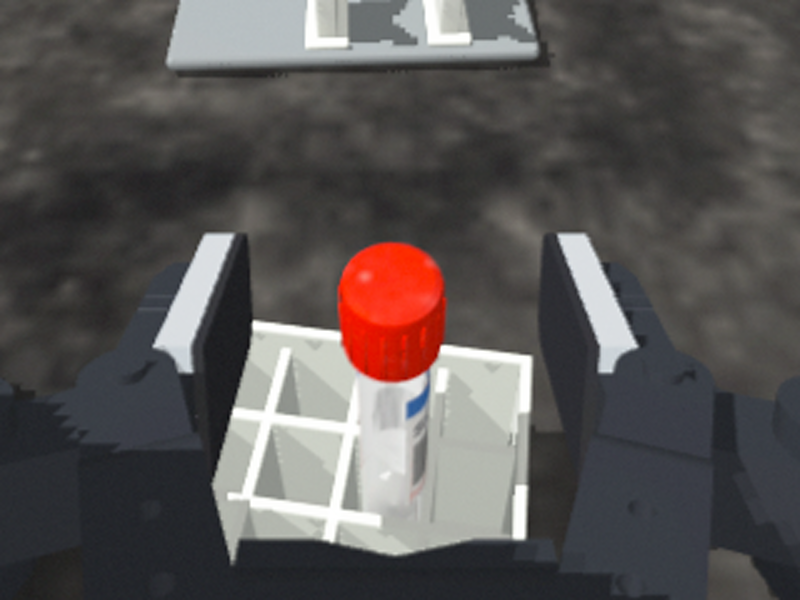

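The cap sits midway between the pads (crop 392,310), at pad level. I'll close and lift.

```bash
python3 -m jog '[{"x":0,"y":0,"z":0,"ax":0,"ay":0,"az":0},{"x":0,"y":0,"z":0,"ax":0,"ay":0,"az":0},{"x":0,"y":0,"z":0,"ax":0,"ay":0,"az":0},{"x":0,"y":0,"z":0,"ax":0,"ay":0,"az":0},{"x":0,"y":0,"z":0,"ax":0,"ay":0,"az":0},{"x":0,"y":0,"z":0,"ax":0,"ay":0,"az":0}]' 0 30
python3 -m jog '[{"x":0.018,"y":0,"z":-0.008,"ax":0,"ay":0,"az":0},{"x":0.036,"y":0,"z":-0.016,"ax":0,"ay":0,"az":0},{"x":0.055,"y":0,"z":-0.025,"ax":0,"ay":0,"az":0},{"x":0.073,"y":0,"z":-0.033,"ax":0,"ay":0,"az":0},{"x":0.105,"y":0,"z":-0.047,"ax":0,"ay":0,"az":0},{"x":0.14,"y":0,"z":-0.063,"ax":0,"ay":0,"az":0},{"x":0.164,"y":0,"z":-0.074,"ax":0,"ay":0,"az":0},{"x":0.164,"y":0,"z":-0.074,"ax":0,"ay":0,"az":0}]'
python3 - <<'E'
from h import *
np.set_printoptions(precision=4,suppress=True)
o=get_obs();T=rot(o['tool_rot']);p=o['eef_pos'];print(o['q'],T)
snap('wrist','wrist3',(160,160,480,400),2.5); snap('side','side3',(260,60,460,210),4)
# target: tube dir t in tool frame: world up now (assumed)
t=T.T@[0,0,1]
yaw=.038; xc=np.array([np.cos(yaw),np.sin(yaw),0]); yc=np.array([-xc[1],xc[0],0])
y=yc; # tool y
b=np.arctan2(t[0],-t[2]); 
# tool x,z in plane (xc,Z): t=sin b x - cos b z=-xc
zt=np.cos(b)*xc-np.sin(b)*np.array([0,0,1]); xt=np.cross(y,zt); T2=np.c_[xt,y,zt]
print('check',T2@t,b); 
c=np.array([.5894,.122,0]); cap=c-.0425*xc-.07*yc+[0,0,.050]
tcp=cap+.019*zt
print('final tcp',tcp); r=R.from_matrix(T.T@T2).as_rotvec(); print('rotvec tool',r,np.linalg.norm(r)); print('shift tool to final+100mm', T.T@(tcp+[0,0,.1]-p))
E
```

```text
t: 3.3
eef_pos: [0.6072, -0.1244, 0.0867]
tool_rot: [-0.385, 0.593, 0.593, 0.385]
contact_force: [-0.3, -0.6, 2.8]
gripper_width: 0.179
grasp_force: 29.2
t: 4.1
eef_pos: [0.6084, -0.1255, 0.2721]
tool_rot: [-0.381, 0.593, 0.596, 0.386]
contact_force: [1.3, 1.0, -0.1]
gripper_width: 0.18
grasp_force: 29.2
[ 0.6734  0.74   -0.2339  1.4752 -0.8152  1.607   0.7244] [[-0.0074  1.      0.0034]
 [ 0.4119 -0.      0.9112]
 [ 0.9112  0.0081 -0.4119]]
check [-0.9996 -0.0299  0.    ] 1.1462541751845035
final tcp [0.5574 0.0507 0.0327]
rotvec tool [ 0.6236 -1.1849 -1.633 ] 2.1117539908775136
shift tool to final+100mm [-0.054  -0.0522  0.2179]
```

View pics/side3.png

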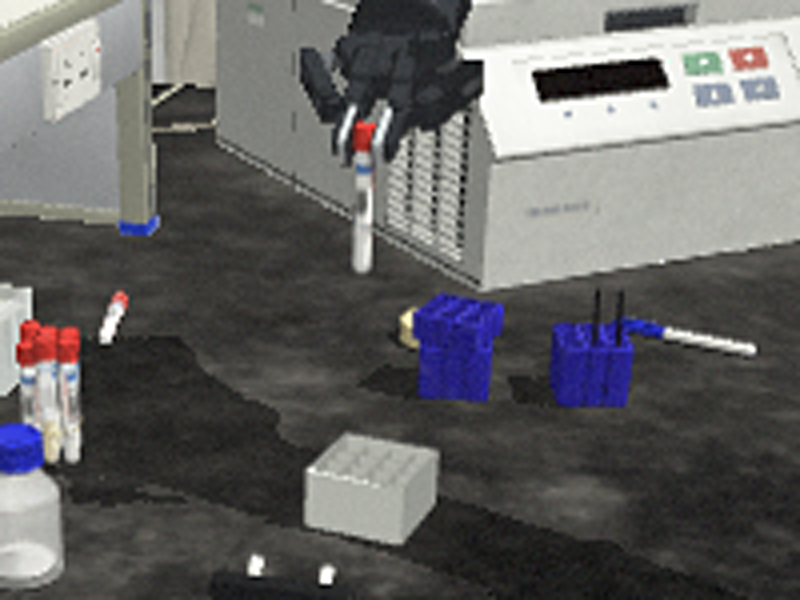

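```bash
python3 -m jog '[{"x":-0.003,"y":-0.003,"z":0.013,"ax":0.039,"ay":-0.074,"az":-0.102},{"x":-0.007,"y":-0.006,"z":0.027,"ax":0.078,"ay":-0.148,"az":-0.204},{"x":-0.01,"y":-0.01,"z":0.04,"ax":0.117,"ay":-0.222,"az":-0.306},{"x":-0.013,"y":-0.013,"z":0.054,"ax":0.156,"ay":-0.296,"az":-0.408},{"x":-0.017,"y":-0.016,"z":0.068,"ax":0.195,"ay":-0.37,"az":-0.51},{"x":-0.02,"y":-0.02,"z":0.082,"ax":0.234,"ay":-0.444,"az":-0.612},{"x":-0.024,"y":-0.023,"z":0.095,"ax":0.273,"ay":-0.518,"az":-0.714},{"x":-0.027,"y":-0.026,"z":0.109,"ax":0.312,"ay":-0.592,"az":-0.816},{"x":-0.027,"y":-0.026,"z":0.109,"ax":0.312,"ay":-0.592,"az":-0.816},{"x":-0.027,"y":-0.026,"z":0.109,"ax":0.312,"ay":-0.592,"az":-0.816},{"x":-0.027,"y":-0.026,"z":0.109,"ax":0.312,"ay":-0.592,"az":-0.816}]'
cat > tgt.py <<'E'
from h import *
np.set_printoptions(precision=4,suppress=True)
def target(b=1.1463,yaw=.038,c=(.5894,.122),capz=.05,psi=0):
    xc=np.array([np.cos(yaw),np.sin(yaw),0]); yc=np.array([-xc[1],xc[0],0])
    n=np.array([0,0,-1])*np.cos(psi)+yc*np.sin(psi)
    zt=np.cos(b)*xc+np.sin(b)*n; xt=-np.sin(b)*xc+np.cos(b)*n; y=np.cross(zt,xt)
    cap=np.array([*c,0])-.0425*xc-.07*yc+[0,0,capz]
    return cap+.019*zt,np.c_[xt,y,zt]
def rel(tcp,T2):
    o=get_obs();T=rot(o['tool_rot']);r=R.from_matrix(T.T@T2).as_rotvec()
    print('q',np.array(o['q']));print('z axis',T[:,2],'rotvec',r,np.linalg.norm(r),'shift',T.T@(tcp-o['eef_pos']))
E
python3 - <<'E'
from tgt import *
tcp,T=target(); print(tcp); rel(tcp+[0,0,.1],T)
E
```

```text
t: 5.3
eef_pos: [0.5809, -0.038, 0.1963]
tool_rot: [-0.104, 0.334, 0.909, 0.226]
contact_force: [-0.8, 0.1, 0.2]
gripper_width: 0.181
grasp_force: 29.2
[0.5574 0.0507 0.0327]
q [ 0.4527  0.4917 -0.3158  1.7344 -0.384   1.0948  1.2339]
z axis [-0.0376  0.4801 -0.8764] rotvec [ 0.3119 -0.6029 -0.8217] 1.06577157153448 shift [0.0459 0.0227 0.0992]
```

```bash
python3 -m jog '[{"x":0.006,"y":0.003,"z":0.012,"ax":0.039,"ay":-0.075,"az":-0.103},{"x":0.012,"y":0.006,"z":0.025,"ax":0.078,"ay":-0.15,"az":-0.205},{"x":0.017,"y":0.009,"z":0.037,"ax":0.117,"ay":-0.226,"az":-0.308},{"x":0.023,"y":0.011,"z":0.05,"ax":0.156,"ay":-0.301,"az":-0.41},{"x":0.029,"y":0.014,"z":0.062,"ax":0.195,"ay":-0.377,"az":-0.513},{"x":0.035,"y":0.017,"z":0.075,"ax":0.234,"ay":-0.452,"az":-0.616},{"x":0.04,"y":0.02,"z":0.087,"ax":0.273,"ay":-0.528,"az":-0.719},{"x":0.046,"y":0.023,"z":0.099,"ax":0.312,"ay":-0.603,"az":-0.822},{"x":0.046,"y":0.023,"z":0.099,"ax":0.312,"ay":-0.603,"az":-0.822},{"x":0.046,"y":0.023,"z":0.099,"ax":0.312,"ay":-0.603,"az":-0.822},{"x":0.046,"y":0.023,"z":0.099,"ax":0.312,"ay":-0.603,"az":-0.822}]'
python3 - <<'E'
from tgt import *
tcp,T=target(); print(tcp); rel(tcp+[0,0,.1],T)
snap('wrist','wrist4',(160,160,480,400),2.5); snap('side','side4',(260,110,460,260),4); snap('scene','scene4',(240,140,440,290),4)
E
```

```text
t: 6.4
eef_pos: [0.5581, 0.0512, 0.1335]
tool_rot: [0.211, -0.019, 0.977, 0.004]
contact_force: [-0.2, 0.4, -0.2]
gripper_width: 0.176
grasp_force: 29.3
[0.5574 0.0507 0.0327]
q [-0.1857  0.2622 -0.079   2.2384  0.4633  0.2501  0.9239]
z axis [ 0.4127  0.0154 -0.9107] rotvec [-0.0003  0.0013  0.0002] 0.0013087178859620846 shift [ 0.001  -0.0004  0.0005]
```

View pics/scene4.png

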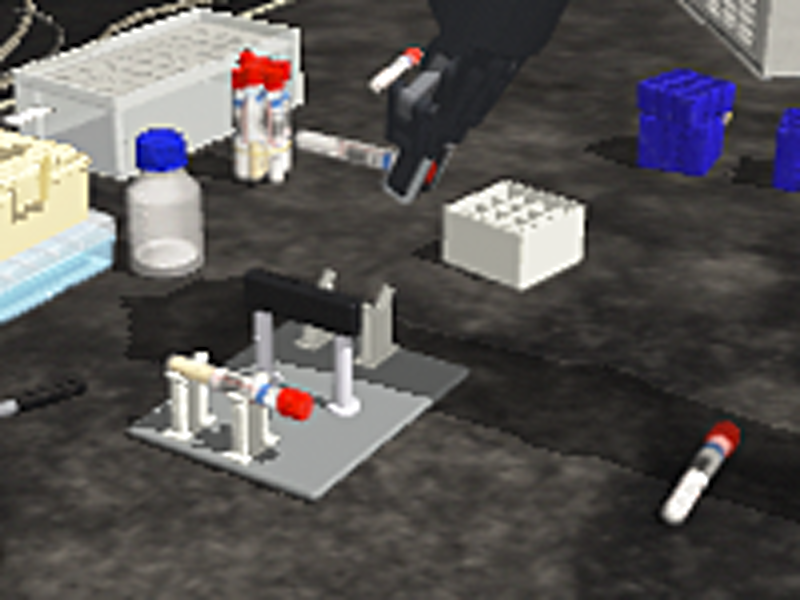

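The tube is horizontal beside the carrier, with its foot end near crop (300,140). Now the wrist view.

View pics/wrist4.png

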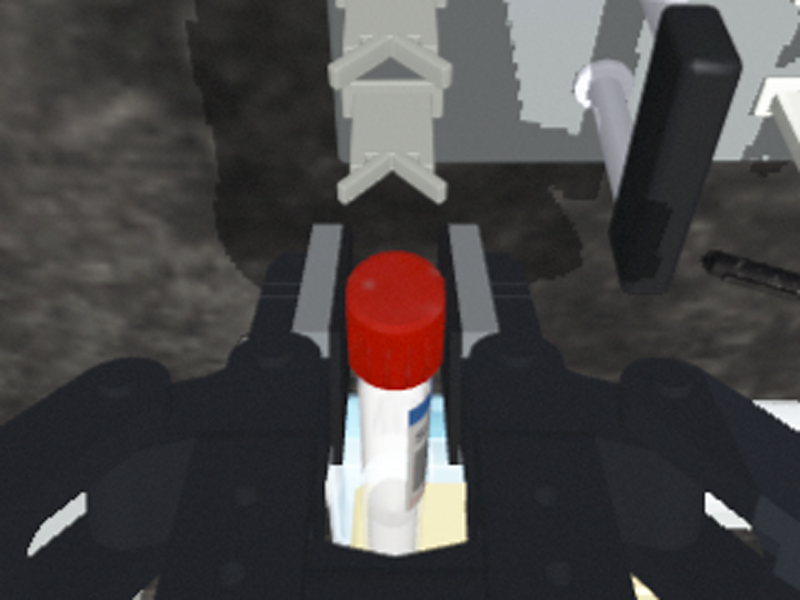

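Run:
```python
from tgt import *
px=lambda u,v:(160+u/2.5,160+v/2.5)
c=np.array([.5894,.122]);yaw=.038
def car(P): 
    d=P[:2]-c; return np.array([d[0]*np.cos(yaw)+d[1]*np.sin(yaw),-d[0]*np.sin(yaw)+d[1]*np.cos(yaw)])
for n,u,v,z in [('apex far',392,155,.041),('apex near',391,38,.041),('tips',342,190,.055),('tips',444,190,.055),('tipsn',333,73,.055),('tipsn',450,72,.055),('captop',395,291,.15),('capbot',397,372,.157),('foot',393,525,.15),('barfar',645,215,.087),('bar',695,70,.087)]:
    print(n,car(at('wrist4',*px(u,v),z)))
# side/scene foot & cap rays triangulate
def tri(obs):
    A=np.zeros((3,3));b=np.zeros(3)
    for f,u,v in obs:
        o,r=ray(f,u,v); r=r/np.linalg.norm(r);M=np.eye(3)-np.outer(r,r);A+=M;b+=M@o
    return np.linalg.solve(A,b)
F=tri([('scene4',240+303/4,140+140/4),('wrist4',*px(393,530))]);print('foot',F,car(F))
```

```text
apex far [ 0.0324 -0.0699]
apex near [-0.0135 -0.0701]
tips [ 0.0329 -0.0848]
tips [ 0.0329 -0.0544]
tipsn [-0.0128 -0.0854]
tipsn [-0.0132 -0.0546]
captop [-0.0493 -0.0691]
capbot [-0.0375 -0.0688]
foot [ 0.0379 -0.0695]
barfar [ 0.0067 -0.0063]
bar [-0.041  -0.0047]
foot [0.6367 0.0542 0.1484] [ 0.0447 -0.0695]
```

```bash
python3 -m jog '[{"x":0.008,"y":0,"z":0.018,"ax":0,"ay":0,"az":0},{"x":0.016,"y":0,"z":0.036,"ax":0,"ay":0,"az":0},{"x":0.025,"y":0,"z":0.055,"ax":0,"ay":0,"az":0},{"x":0.033,"y":0,"z":0.073,"ax":0,"ay":0,"az":0},{"x":0.033,"y":0,"z":0.073,"ax":0,"ay":0,"az":0},{"x":0.033,"y":0,"z":0.073,"ax":0,"ay":0,"az":0}]'
python3 - <<'E'
from tgt import *
tcp,T=target(); print(tcp); rel(tcp,T)
E
```

```text
t: 7.15
eef_pos: [0.5577, 0.0506, 0.0521]
tool_rot: [0.211, -0.018, 0.977, 0.004]
contact_force: [-0.2, -0.1, -0.0]
gripper_width: 0.177
grasp_force: 29.3
[0.5574 0.0507 0.0327]
q [-0.0608  0.436  -0.2258  2.2738  1.4558  0.181  -0.053 ]
z axis [ 0.412   0.0158 -0.911 ] rotvec [ 0.0002  0.0005 -0.0002] 0.0005715858554673 shift [0.0083 0.0001 0.0176]
```

```bash
python3 -m jog '[{"x":0.0015,"y":0,"z":0.0035,"ax":0,"ay":0,"az":0},{"x":0.003,"y":0,"z":0.007,"ax":0,"ay":0,"az":0},{"x":0.0045,"y":0,"z":0.0105,"ax":0,"ay":0,"az":0},{"x":0.006,"y":0,"z":0.0135,"ax":0,"ay":0,"az":0},{"x":0.007,"y":0,"z":0.0155,"ax":0,"ay":0,"az":0},{"x":0.0078,"y":0,"z":0.017,"ax":0,"ay":0,"az":0},{"x":0.0078,"y":0,"z":0.017,"ax":0,"ay":0,"az":0},{"x":0.0078,"y":0,"z":0.017,"ax":0,"ay":0,"az":0}]'
python3 - <<'E'
from tgt import *
tcp,T=target(); print(tcp); rel(tcp,T)
snap('wrist','wrist5',(160,160,480,400),2.5); snap('side','side5',(260,200,400,305),5.5)
E
```

```text
t: 7.95
eef_pos: [0.5578, 0.0515, 0.0349]
tool_rot: [0.212, -0.019, 0.977, 0.004]
contact_force: [-0.4, -0.7, 0.2]
gripper_width: 0.177
grasp_force: 29.3
[0.5574 0.0507 0.0327]
q [-0.0263  0.4785 -0.2699  2.2768  1.681   0.2077 -0.2694]
z axis [ 0.4135  0.0158 -0.9104] rotvec [0.0001 0.0021 0.0016] 0.0026765715577318247 shift [ 0.0013 -0.0008  0.0018]
```

View pics/side5.png

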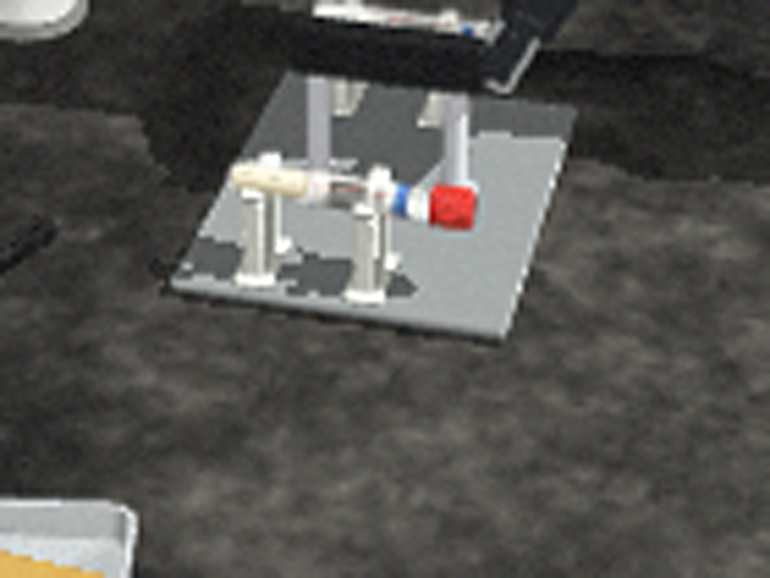

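```bash
python3 -m jog '[{"x":0.0005,"y":-0.0005,"z":0.001,"ax":0,"ay":0,"az":0},{"x":0.0008,"y":-0.0005,"z":0.0018,"ax":0,"ay":0,"az":0},{"x":0.0008,"y":-0.0005,"z":0.0018,"ax":0,"ay":0,"az":0},{"x":0.0008,"y":-0.0005,"z":0.0018,"ax":0,"ay":0,"az":0}]'
python3 -m jog '[{"x":0,"y":0,"z":0,"ax":0,"ay":0,"az":0},{"x":0,"y":0,"z":0,"ax":0,"ay":0,"az":0},{"x":0,"y":0,"z":0,"ax":0,"ay":0,"az":0},{"x":0,"y":0,"z":0,"ax":0,"ay":0,"az":0},{"x":0,"y":0,"z":0,"ax":0,"ay":0,"az":0}]' 0.5
python3 - <<'E'
from tgt import *
snap('wrist','wrist6',(160,160,480,400),2.5)
E
```

```text
t: 8.45
eef_pos: [0.5579, 0.0514, 0.0331]
tool_rot: [0.212, -0.02, 0.977, 0.004]
contact_force: [-1.8, -2.2, 5.5]
gripper_width: 0.177
grasp_force: 29.7
t: 8.95
eef_pos: [0.5576, 0.0517, 0.0327]
tool_rot: [0.211, -0.02, 0.977, 0.004]
contact_force: [0.2, -0.2, -0.1]
gripper_width: 0.499
grasp_force: 0.0
```

View pics/wrist6.png

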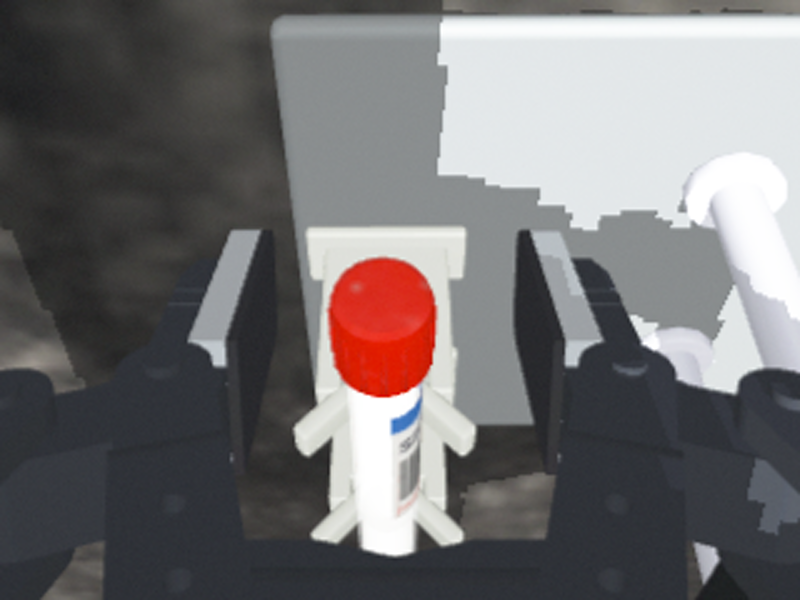

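```bash
python3 -m jog '[{"x":-0.008,"y":0,"z":-0.018,"ax":0,"ay":0,"az":0},{"x":-0.016,"y":0,"z":-0.036,"ax":0,"ay":0,"az":0},{"x":-0.025,"y":0,"z":-0.055,"ax":0,"ay":0,"az":0},{"x":-0.037,"y":0,"z":-0.082,"ax":0,"ay":0,"az":0},{"x":-0.053,"y":0,"z":-0.118,"ax":0,"ay":0,"az":0},{"x":-0.065,"y":0,"z":-0.145,"ax":0,"ay":0,"az":0},{"x":-0.065,"y":0,"z":-0.145,"ax":0,"ay":0,"az":0},{"x":-0.065,"y":0,"z":-0.145,"ax":0,"ay":0,"az":0}]'
python3 - <<'E'
from tgt import *
_,T=target(b=np.pi/2); rel(np.array([.5894,.122,.17]),T)
E
```

```text
t: 9.8
eef_pos: [0.557, 0.051, 0.1921]
tool_rot: [0.212, -0.019, 0.977, 0.004]
contact_force: [0.7, 0.7, -1.3]
gripper_width: 0.504
grasp_force: 0.0
q [ 0.3341  0.2122 -0.6491  2.1615  0.5472  0.4455  0.8793]
z axis [ 0.4144  0.0156 -0.91  ] rotvec [-0.0005  0.4276  0.0017] 0.42756246939620984 shift [-0.0229  0.0697  0.0347]
```

```bash
python3 -m jog '[{"x":-0.006,"y":0.018,"z":0.008,"ax":0,"ay":0.107,"az":0},{"x":-0.012,"y":0.035,"z":0.017,"ax":0,"ay":0.214,"az":0},{"x":-0.018,"y":0.053,"z":0.026,"ax":0,"ay":0.321,"az":0},{"x":-0.023,"y":0.07,"z":0.035,"ax":0,"ay":0.428,"az":0},{"x":-0.023,"y":0.07,"z":0.035,"ax":0,"ay":0.428,"az":0},{"x":-0.023,"y":0.07,"z":0.035,"ax":0,"ay":0.428,"az":0}]' 0.6
python3 - <<'E'
from tgt import *
_,T=target(b=np.pi/2); rel(np.array([.5894,.122,.17]),T)
snap('wrist','wrist7',s=1.25)
E
```

```text
t: 10.4
eef_pos: [0.5885, 0.1233, 0.1667]
tool_rot: [-0.002, -0.021, 1.0, -0.001]
contact_force: [1.0, 0.3, 0.3]
gripper_width: 0.6
grasp_force: 0.0
q [ 0.2061  0.5187 -0.6935  1.7596  0.3831  1.0079  0.9799]
z axis [-0.0048 -0.0012 -1.    ] rotvec [-0.0011 -0.0048  0.0037] 0.006175626854701602 shift [-0.0008 -0.0013 -0.0033]
```

View pics/wrist7.png

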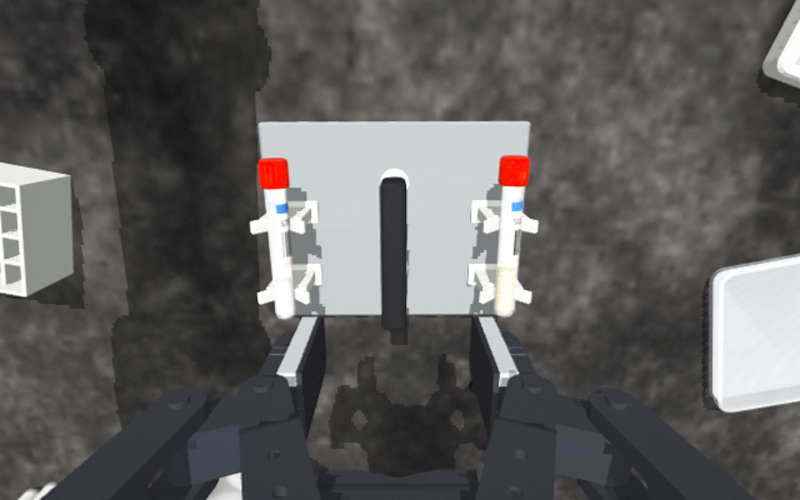

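Run:
```python
from tgt import *
f=lambda u,v,z:at('wrist7',u/1.25,v/1.25,z)
a,b=f(394,180,.087),f(393.5,327,.087);print(a,b,(a+b)/2)
for n,u,v,z in [('L',259,123,.009),('R',529,122,.009),('tube cap',273,172,.05),('tube foot',285,314,.05),('first cap',514,170,.05),('first foot',505,312,.05)]:print(n,f(u,v,z))
c=np.array([.5894,.122,0])
yaw=.038;xc=np.array([np.cos(yaw),np.sin(yaw),0]);yc=np.array([-xc[1],xc[0],0])
for x,y,z in[(-42,0,.087),(42,0,.087),(-51,-70,50),(-70,-90,9),(-70,90,9)]:
    P=c+xc*x/1e3+yc*y/1e3; P[2]=z if z<1 else z/1e3; print(x,y,proj('wrist7',P)*1.25)
```

```text
[0.545  0.1201 0.087 ] [0.6274 0.1231 0.087 ] [0.5862 0.1216 0.087 ]
L [0.5232 0.03   0.009 ]
R [0.5151 0.2069 0.009 ]
tube cap [0.5489 0.0491 0.05  ]
tube foot [0.6402 0.053  0.05  ]
first cap [0.5418 0.1899 0.05  ]
first foot [0.6327 0.1952 0.05  ]
-42 0 [394.3276 184.7585]
42 0 [394.0103 333.4454]
-51 -70 [274.1648 158.5411]
-70 -90 [258.0104 122.4912]
-70 90 [532.4096 123.6568]
```

```bash
python3 -m jog '[{"x":0,"y":-0.0015,"z":0.025,"ax":0,"ay":-0.005,"az":0},{"x":0,"y":-0.0015,"z":0.05,"ax":0,"ay":-0.005,"az":0},{"x":0,"y":-0.0015,"z":0.075,"ax":0,"ay":-0.005,"az":0},{"x":0,"y":-0.0015,"z":0.095,"ax":0,"ay":-0.005,"az":0},{"x":0,"y":-0.0015,"z":0.108,"ax":0,"ay":-0.005,"az":0},{"x":0,"y":-0.0015,"z":0.108,"ax":0,"ay":-0.005,"az":0},{"x":0,"y":-0.0015,"z":0.108,"ax":0,"ay":-0.005,"az":0}]'
python3 -c "
from tgt import *
_,T=target(b=np.pi/2); rel(np.array([.588,.1215,.056]),T)"
```

```text
t: 11.15
eef_pos: [0.5893, 0.1213, 0.062]
tool_rot: [0.002, -0.02, 1.0, -0.0]
contact_force: [-0.2, 0.1, -0.1]
gripper_width: 0.603
grasp_force: 0.0
q [ 0.1518  0.6421 -0.6204  1.8347  0.4987  0.8211  0.8897]
z axis [ 0.0043 -0.0005 -1.    ] rotvec [-0.0007  0.0043  0.0028] 0.005167095439605576 shift [0.0013 0.0003 0.006 ]
```

```bash
python3 -m jog '[{"x":0.001,"y":0,"z":0.003,"ax":0,"ay":0.003,"az":0},{"x":0.001,"y":0,"z":0.006,"ax":0,"ay":0.003,"az":0},{"x":0.001,"y":0,"z":0.006,"ax":0,"ay":0.003,"az":0},{"x":0.001,"y":0,"z":0.006,"ax":0,"ay":0.003,"az":0}]'
python3 -m jog '[{"x":0.001,"y":0,"z":0,"ax":0,"ay":0,"az":0},{"x":0.001,"y":0,"z":0,"ax":0,"ay":0,"az":0},{"x":0.001,"y":0,"z":0,"ax":0,"ay":0,"az":0},{"x":0.001,"y":0,"z":0,"ax":0,"ay":0,"az":0},{"x":0.001,"y":0,"z":0,"ax":0,"ay":0,"az":0},{"x":0.001,"y":0,"z":0,"ax":0,"ay":0,"az":0},{"x":0.001,"y":0,"z":0,"ax":0,"ay":0,"az":0},{"x":0.001,"y":0,"z":0,"ax":0,"ay":0,"az":0}]' 0 90
```

```text
t: 11.55
eef_pos: [0.5884, 0.1214, 0.0555]
tool_rot: [0.0, -0.02, 1.0, -0.0]
contact_force: [0.1, -0.4, 0.0]
gripper_width: 0.605
grasp_force: 0.0
t: 12.35
eef_pos: [0.5873, 0.1215, 0.0556]
tool_rot: [0.0, -0.02, 1.0, -0.0]
contact_force: [-2.4, -0.6, 4.7]
gripper_width: 0.147
grasp_force: 88.6
```

Gripped on the bar. I'll lift gently, 12 rows at a time.

```bash
python3 -m jog '[{"x":0,"y":0,"z":-0.001,"ax":0,"ay":0,"az":0},{"x":0,"y":0,"z":-0.003,"ax":0,"ay":0,"az":0},{"x":0,"y":0,"z":-0.006,"ax":0,"ay":0,"az":0},{"x":0,"y":0,"z":-0.01,"ax":0,"ay":0,"az":0},{"x":0,"y":0,"z":-0.015,"ax":0,"ay":0,"az":0},{"x":0,"y":0,"z":-0.02,"ax":0,"ay":0,"az":0},{"x":0,"y":0,"z":-0.025,"ax":0,"ay":0,"az":0},{"x":0,"y":0,"z":-0.03,"ax":0,"ay":0,"az":0},{"x":0,"y":0,"z":-0.035,"ax":0,"ay":0,"az":0},{"x":0,"y":0,"z":-0.04,"ax":0,"ay":0,"az":0},{"x":0,"y":0,"z":-0.045,"ax":0,"ay":0,"az":0},{"x":0,"y":0,"z":-0.05,"ax":0,"ay":0,"az":0}]'
python3 -m jog '[{"x":0,"y":0,"z":-0.005,"ax":0,"ay":0,"az":0},{"x":0,"y":0,"z":-0.01,"ax":0,"ay":0,"az":0},{"x":0,"y":0,"z":-0.015,"ax":0,"ay":0,"az":0},{"x":0,"y":0,"z":-0.02,"ax":0,"ay":0,"az":0},{"x":0,"y":0,"z":-0.025,"ax":0,"ay":0,"az":0},{"x":0,"y":0,"z":-0.03,"ax":0,"ay":0,"az":0},{"x":0,"y":0,"z":-0.035,"ax":0,"ay":0,"az":0},{"x":0,"y":0,"z":-0.04,"ax":0,"ay":0,"az":0},{"x":0,"y":0,"z":-0.045,"ax":0,"ay":0,"az":0},{"x":0,"y":0,"z":-0.048,"ax":0,"ay":0,"az":0},{"x":0,"y":0,"z":-0.05,"ax":0,"ay":0,"az":0},{"x":0,"y":0,"z":-0.05,"ax":0,"ay":0,"az":0}]'
python3 -m jog '[{"x":0,"y":0,"z":0,"ax":0,"ay":0,"az":0},{"x":0,"y":0,"z":0,"ax":0,"ay":0,"az":0},{"x":0,"y":0,"z":0,"ax":0,"ay":0,"az":0},{"x":0,"y":0,"z":0,"ax":0,"ay":0,"az":0},{"x":0,"y":0,"z":0,"ax":0,"ay":0,"az":0},{"x":0,"y":0,"z":0,"ax":0,"ay":0,"az":0},{"x":0,"y":0,"z":0,"ax":0,"ay":0,"az":0},{"x":0,"y":0,"z":0,"ax":0,"ay":0,"az":0}]'
python3 -c "
from tgt import *
print(get_obs()['joint_vel'],get_obs()['torque']); snap('side','side8',(230,130,430,280),4)"
```

```text
t: 13.55
eef_pos: [0.5872, 0.1214, 0.1057]
tool_rot: [0.0, -0.02, 1.0, -0.0]
contact_force: [-0.1, -0.2, -4.0]
gripper_width: 0.149
grasp_force: 87.7
t: 14.75
eef_pos: [0.5874, 0.1215, 0.1556]
tool_rot: [0.0, -0.02, 1.0, -0.0]
contact_force: [-0.2, -0.4, -3.6]
gripper_width: 0.15
grasp_force: 87.7
t: 15.55
eef_pos: [0.5872, 0.1214, 0.1553]
tool_rot: [0.0, -0.02, 1.0, -0.0]
contact_force: [0.2, -0.5, -3.0]
gripper_width: 0.151
grasp_force: 87.7
[-0.0006 -0.0001  0.0007  0.0022  0.0004  0.0003  0.0078] [-0.0012  0.017  -0.0651]
```

View pics/side8.png

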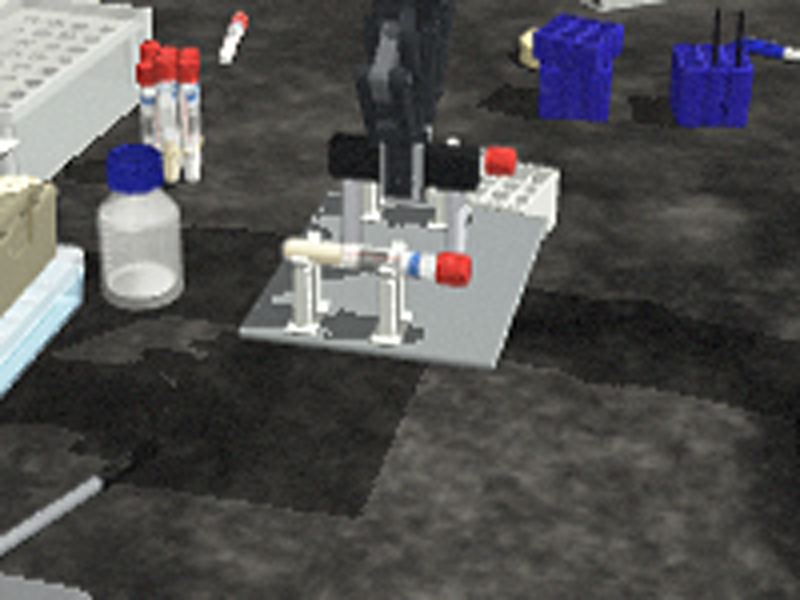

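The carrier is level and held about 10 cm up. Both tubes are lying in their cradles: the caps show at crop (455,268) and (500,160).

```bash
python3 -c "
from station import *
print(hand_in())"
```

```text
the job is handed in; nothing more can be done
None
```

The job is handed in at about 15.6 s: the tube lies in the free cradle and the carrier is held level and still about 10 cm up, with both tubes seated in the last picture, though no verdict came back and I viewed 12 pictures, two over the limit of 10.

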